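Set the filter wheel of the shutter-test lamp to four stops and lock it

ROBOT

A 6-joint arm with a two-finger parallel gripper is mounted at the origin on a cart in front of the work surface, level with it; the furniture and walls round the work are solid. World frame = base frame: x ahead of the robot, y to its left, z up, the work surface at z = 0. Lengths are in mm, angles in rad, forces in N, time in s.
With the tool pointing down it reaches from about 150 to 775 mm from the base axis. Payload 6.1 kg.
Tool frame: the origin (TCP) lies midway between the tips of the shut fingers; the grasp point (between the pads) lies 19 mm behind it (grasp_offset is the distance from the TCP to the grasp point, in mm); z points along the fingers, y is the line along which they close (so a half turn about z gives the same grasp; the last joint's range is limited). The gripper opens to 85 mm and grips with 20 to 120 N. Pads are 22 mm wide; open, the fingers measure 114 mm over their backs; the gripper's body (76 mm by 85 mm) begins 54 mm behind the grasp point. The pads swing forward as they close: fully open they stand 13 mm farther back than shut.
Start: joints at [1.177, 0.126, -0.04, 1.405, 0, 1.571], TCP at [201.435, 484.801, 231.295] pointing down, gripper open.
Joint ranges: [-2.72, 2.72], [-0.95, 1.95], [-1.27, 1.35], [-1.78, 2.02], [-1.46, 1.47], [-3.14, 3.14]. Speed limits (rad/s): [2.39, 2.39, 3.01, 3.14, 3.14, 3.14].

INTERFACE

Orientations are given as a unit quaternion [x, y, z, w].
In Python, from workcell import * gives the robot as it stands.
- The arm moves only by the shell command python3 -m crank 'ROWS' [OPENING] [FORCE]. ROWS is JSON, a list of rows, each a list of 2 entries, a list of its own where there are three numbers: the shift along the tool's x, y, z in m, then the turn about the tool's z in rad. In form: [[[tx, ty, tz], turn], ...]. A call has 1 to 12 rows; each row shifts and turns the commanded pose from where the row before left it, along the tool's axes as they then stand; what a row does not reach is not made up. A row lasts 1/8 s, in which the tool goes at most 62.5 mm and 10.7 degrees, less where a joint would pass 70% of its speed; a pose out of reach is approached as far as the arm can. A call is refused whole if a number of a shift passes 0.0625 or a number of a turn 0.188, either way. A call with a gripper value outside its range is refused whole. OPENING is the opening, from 0 (shut) to 1 (fully open), set as the call begins (- or left out, the last holds). The fingers move at their own pace and stop on an object; FORCE is the grip in N (left out, the last holds). Time passes only in rows, so rows that do not move let the fingers close. It gives the time, the measured TCP pose, the force, the opening and the grip force at its end, in the units of the state.
- get_state(): the state, without advancing time (a new reading comes with each control period).
- snapshot(name): name is "scene" or "top" or "wrist"; returns a dict with "pixels" (400x640x3 uint8, blue, green, red), "z_map" (400x640 float32, mm along the optical axis (not along the pixel's ray), 0 where there is no reading), "fx", "fy", "cx", "cy" (pixels), "R" (3x3) and "t" (3): a world point X has camera coordinates R X + t; the wrist camera has in their place "hand_eye" (4x4, takes a point from camera to tool coordinates, whose origin is the TCP and whose axes are the flange's). Camera axes: x right, y down, z forward; pixel columns grow to the right and rows downward; lengths in mm; the calibration is good to about 2 mm. A picture is of the moment at which its call begins: read the wrist's pose just before it.
- close_job(): hands the job in; it is judged then, once.
Trained networks look in a picture, given as the dict that the camera call returned (one of the last four; its "shot" number tells which), for a name from the list of things; names that differ only in an ending like _2 or _b are one class to them, and where a whole thing is asked for, a point or a joint stands for the part that bears it (a point fixed in the world has none). Each returns a list of dicts, best first, with "conf" (0 to 1); they miss things now and then, are a little off and sometimes report something else, mostly with a low value. They report only what shows in the picture. A call takes as long as a camera call.
- outline_of(picture, name): "pixels" (400x640 bool, what is visible of it) and "position" ([row, column] in pixels, amid what is visible of it).
The state is a dict: "t": time; "q": joint angles; "qd": joint speeds; "effort": joint torques, N m; "eef_pos": TCP position; "ee_rot": TCP orientation; "ft_force": force on the tool from outside, world axes, zero at the start; "torque": the same for the moment, N m; "opening": opening from 0.0 (shut) to 1.0 (fully open); "finger_force": force on a finger pad.
Only numpy, scipy, OpenCV 4.12 (cv2) and the standard library are available. Lean on these libraries where they do the work, as an engineer would, in place of code of your own. Each camera call takes 0.05 s, during which the arm holds its last target. There are 200 camera calls.

TASK

Set up the shutter-test lamp for the next camera: turn its black filter wheel, counting the clicks, until the group of four white dots stands clicked in at the red arrow at the front; the wheel has no handle, so press a fingertip lightly on its flat top and carry it round, never loading it with more than 20 N. Then slide the blue lock tab at the lamp's side fully home towards the wheel. Leave the silver camera, the loupe, the film can, the black battery and the pink pump bottle where they are.

Things in the scene. Friction and masses are not known exactly. Their poses are not given: they have to be found in the camera images.
- lamp: shutter-test lamp, a dark grey casting fixed to the desk; origin on the desk under the wheel's axis, z up, front (red arrow) to local -x. The round casting has radius 104 mm, top 40 mm above the desk; on it lies the flat black filter wheel, radius 82 mm, 8 mm thick. Behind local x = +32 mm a bridge 124 mm wide with the light port covers the wheel, up to 103 mm high
- wheel_axis (a point): point on the wheel's axis at the nominal level of the wheel's top, 52 mm above the desk; fixed to the lamp. The wheel stands on a stack of shims that differs from lamp to lamp: its real top lies anywhere up to 3.5 mm above or below this point, and the contact is stiff, so feel for it
- press_point (a point): spot on the wheel's flat top to press on, at the front, 66 mm from the axis towards the red arrow, at the nominal level of the top (see wheel_axis); fixed to the lamp. The wheel has nothing to grip: shut fingertips pressed down here and moved round the axis on an arc carry it along by friction. Less than 7 N of pressure may slip, 9 to 13 N carry it
- index_mark (a point): the red arrow on the casting in front of the wheel, 94 mm from the axis and 41 mm above the desk; the filter that stands here is the chosen one, and is told by its number of white dots near the wheel's edge
- wheel (a joint): angle of the wheel in rad, growing counter-clockwise seen from above; clicks in every 1.0472 rad. Dots at the arrow: 0 at 0, 1 at 1.0472, 2 at 2.0944, 3 at 3.1416, 4 at 4.1888 (or -2.0944), 5 at -1.0472. Starts at 0 to 3 dots (rarely poised between two). At 66 mm from the axis about 4 N along the arc leave a click, less farther on; past half-way it springs to the next click
- lock_tab (a point): centre of the lock's blue upright tab, 24 mm along the lamp's x, 10 mm along its y, from 44 to 68 mm above the desk, at the lamp's right side (local -y), 118 to 115 mm from the axis when open. The casting under it is 40 mm high and ends 132 mm from the axis. Push it from its outer side or pinch it
- lock (a joint): travel of the lock tab in m along the lamp's +y, towards the axis: 0 to 0.003 at the start (open), 0.012 fully home. About 3 N of friction; it stays where it is left. Its bolt enters only when the wheel is clicked in, else it stops about half-way
- silver_camera: silver viewfinder camera waiting for its test, 69 x 116 x 73 mm, loose, to be left alone; origin at the centre of its underside
- loupe: black watchmaker's loupe, 34 mm across, 28 mm high, loose, to be left alone; origin at the centre of its underside
- film_can: black film can, 33 mm across, 49 mm high, loose, to be left alone; origin at the centre of its underside
- pink_pump: pink solvent pump bottle, 80 mm across, 89 mm high, loose, to be left alone; origin at the centre of its underside
- battery: small black camera battery, 22 x 42 x 16 mm, loose, to be left alone; origin at the centre of its underside

How it is judged (in metres and radians):
On the way, in this order (a step that is already met when the one before it is completed fails the run):
1. the wheel stands clicked in with four dots at the arrow, the lock still open ((value of joint wheel between 4.0888 and 4.2888 rad or value of joint wheel between -2.1944 and -1.9944 rad) and value of joint lock below 0.006 m), for 0.2 s.
2. the lock is slid home (value of joint lock above 0.0105 m), for 0.2 s.
At the end, for the whole second after the job is handed in: four dots stand at the red arrow (wheel within 0.08 rad of 4.189 or -2.094 rad) and the lock tab is home (at least 10.5 of its 12 mm) ((value of joint wheel between 4.1088 and 4.2688 rad or value of joint wheel between -2.1744 and -2.0144 rad) and value of joint lock above 0.0105 m); the robot touches nothing.
It fails at once if more than 20 N on the filter wheel (contact force between any of the fingers, the arm and wheel above 20 N).
It fails at once if a bystander moved more than 20 mm (distance of any of silver_camera, loupe, film_can, battery, pink_pump from where it was at the start of the episode above 0.02 m).
It also fails if it takes over 72 s, if anything falls off the work surface, if the arm or the gripper's body presses on something with over 40 N, if the wrist force passes 120 N, or if a joint passes its speed limit or range.

## Working session

There is one attempt and no reset: what is moved stays moved. The work goes in short steps, Python scripts to look and compute and a shell command to move; the robot and the scene stay as the last step left them, time stands still between calls to the robot, and variables do not carry over. Pictures are saved under pics/ and viewed, at most 10 in all, crops included, and the job is handed in when it is done.

```bash
mkdir -p pics
cat > h.py <<'E'
from workcell import *
import numpy as np, cv2
from scipy.spatial.transform import Rotation as Ro
def world(p,mask):
    r,c=np.nonzero(mask&(p["z_map"]>0)); z=p["z_map"][r,c]
    X=np.c_[(c-p["cx"])/p["fx"]*z,(r-p["cy"])/p["fy"]*z,z]
    return (X-p["t"])@p["R"]
def pix(p,X):
    c=p["R"]@np.array(X)+p["t"]; return c[0]/c[2]*p["fx"]+p["cx"],c[1]/c[2]*p["fy"]+p["cy"]
E
python3 - <<'E'
from h import *
s=get_state(); print({k:np.round(v,3).tolist() for k,v in s.items()})
for n in ["top","scene"]:
    p=snapshot(n); cv2.imwrite(f"pics/{n}.png",p["pixels"])
    for o in ["lamp","wheel","lock_tab","index_mark","silver_camera","loupe","film_can","battery","pink_pump"]:
        for d in outline_of(p,o)[:2]:
            W=world(p,d["pixels"]); 
            print(n,o,round(d["conf"],2),np.round(d["position"]),d["pixels"].sum(), np.round(np.median(W,0)),np.round(np.percentile(W,2,0)),np.round(np.percentile(W,98,0)))
E
```

```text
{'t': 0.0, 'q': [1.177, 0.126, -0.041, 1.405, -0.0, 1.571], 'qd': [0.001, 0.001, -0.0, -0.001, 0.001, -0.001], 'effort': [0.002, -43.591, 35.292, 0.017, 0.0, 0.0], 'eef_pos': [201.291, 484.444, 230.554], 'ee_rot': [0.196, 0.981, -0.001, -0.0], 'ft_force': [-0.951, 0.414, 0.2], 'torque': [0.02, 0.002, 0.012], 'finger_force': 0.0, 'opening': 1.0}
top lamp 0.93 [174. 322.] 5695 [608. -23.  50.] [ 509. -126.   37.] [715.  72. 102.]
top wheel 0.71 [185. 319.] 2425 [585. -14.  50.] [524. -92.  46.] [640.  55.  54.]
top lock_tab 0.57 [188. 366.] 48 [ 580. -133.   67.] [ 570. -138.   44.] [ 593. -128.   71.]
top lock_tab 0.16 [242. 206.] 861 [424. 280.  65.] [402. 232.  21.] [464. 334.  75.]
top index_mark 0.8 [171. 326.] 5687 [608. -23.  50.] [ 509. -126.   37.] [715.  72. 102.]
top silver_camera 0.63 [248. 208.] 942 [424. 280.  65.] [399. 232.   9.] [467. 336.  75.]
top silver_camera 0.16 [184. 369.] 38 [ 578. -132.   67.] [ 570. -138.   43.] [ 588. -128.   71.]
top loupe 0.56 [256. 378.] 132 [ 401. -161.   19.] [ 386. -174.    5.] [ 415. -143.   30.]
top film_can 0.58 [220. 438.] 153 [ 48
[... 551 characters left out ...]
3. -49.  49.] [ 500. -144.   14.] [704.  65. 101.]
scene index_mark 0.68 [166. 217.] 826 [411. 266.  52.] [396. 231.   3.] [462. 331.  73.]
scene silver_camera 0.74 [164. 216.] 794 [410. 266.  53.] [396. 231.   4.] [461. 330.  73.]
scene loupe 0.72 [265. 325.] 210 [ 403. -157.   20.] [ 385. -174.    6.] [ 419. -144.   29.]
scene film_can 0.54 [278. 409.] 358 [ 482. -317.   44.] [ 475. -328.    5.] [ 504. -301.   50.]
scene film_can 0.42 [168. 218.] 866 [412. 266.  51.] [396. 231.   1.] [468. 334.  73.]
scene battery 0.59 [267. 423.] 236 [ 552. -320.   15.] [ 542. -339.    0.] [ 572. -300.   18.]
scene pink_pump 0.84 [235. 439.] 1191 [ 632. -304.   39.] [ 608. -336.    1.] [ 680. -255.   89.]
```

View pics/top.png

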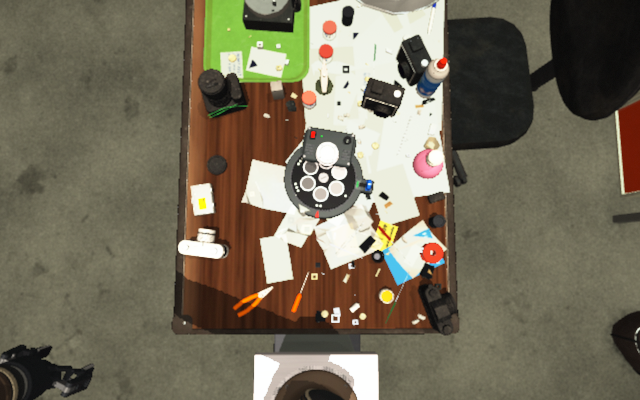

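View pics/scene.png

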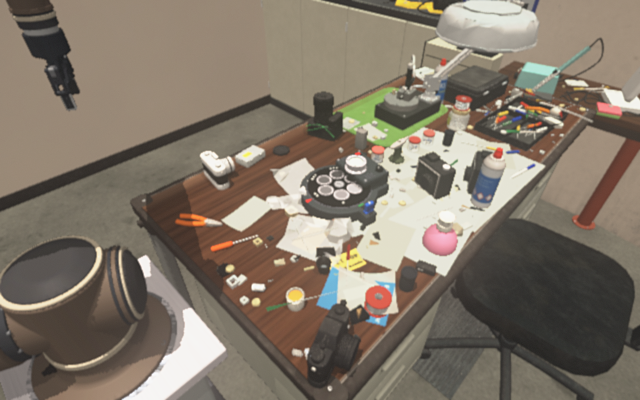

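The top view shows the lamp at about (323,180), the red arrow at (318,214) and the blue tab at (368,186). Next I'll fit the lamp's pose and zoom in on the dots.

Run:
```python
from h import *
from scipy.optimize import least_squares
p=snapshot("top"); d=outline_of(p,"lamp")[0]
m=d["pixels"]; W=world(p,m)
hsv=cv2.cvtColor(p["pixels"],cv2.COLOR_BGR2HSV)
red=((hsv[...,0]<8)|(hsv[...,0]>172))&(hsv[...,1]>140)&(hsv[...,2]>80)
near=np.zeros(m.shape,bool); near[200:225,300:340]=1
R=world(p,red&near); print("red",len(R),np.round(R.mean(0),1) if len(R) else 0)
blue=(abs(hsv[...,0].astype(int)-112)<12)&(hsv[...,1]>120)&(hsv[...,2]>50)
near[:]=0; near[165:205,350:385]=1
B=world(p,blue&near); print("blue",len(B),np.round(B.mean(0),1), np.round(B[B[:,2]>62].mean(0),1),np.round(B.min(0)),np.round(B.max(0)))
# casting rim
mm=np.zeros(m.shape,np.uint8); cs=W[(W[:,2]>36)&(W[:,2]<45)]
def cost(a,P,r): return np.maximum(np.hypot(*(P[:,:2]-a).T)-r,0)
hull=cv2.convexHull(cs[:,:2].astype(np.float32))[:,0]
hull=hull[hull[:,1]>-110]
f=least_squares(lambda a:np.hypot(*(hull-a).T)-103,[600,-20],loss='soft_l1'); print("centre",f.x,np.round(f.fun,1))
# wheel z
wl=outline_of(p,"wheel")[0]; Ww=world(p,wl["pixels"]); print("z wheel",np.percentile(Ww[:,2],[10,50,90]))
br=W[(W[:,2]>70)]; print("bridge",br.mean(0),cv2.minAreaRect(br[:,:2].astype(np.float32)))
br=W[(W[:,2]>60)&(W[:,1]>-110)]; print("bridge",cv2.minAreaRect(br[:,:2].astype(np.float32)))
c=p["pixels"][125:230,270:390]; cv2.imwrite("pics/c1.png",cv2.resize(c,None,fx=5.5,fy=5.5,interpolation=cv2.INTER_CUBIC))
```

```text
red 22 [507.1  -2.9  42. ]
blue 55 [ 580.8 -133.2   59.4] [ 580.1 -133.1   67.3] [ 570. -145.   36.] [ 599. -127.   72.]
centre [601.5562593 -18.8715426] [32.3 -0.7 -0.9 -0.6 -0.6  0.8  0.9  0.2 -0.3 -0.6  0.4  1.   0.5  0.5
  0.2 -0.2  0.4 -0.1 -0.1  0.2  0.4 -0.4 -0.4 -0.2 31.6]
z wheel [47.60831929 50.23451563 52.70407147]
bridge [672.81378173 -30.96985278  84.30261567] ((662.8978881835938, -60.21617126464844), (200.59950256347656, 108.4046401977539), 67.59184265136719)
bridge ((673.3539428710938, -30.346633911132812), (123.94368743896484, 93.78257751464844), 80.33441925048828)
```

View pics/c1.png

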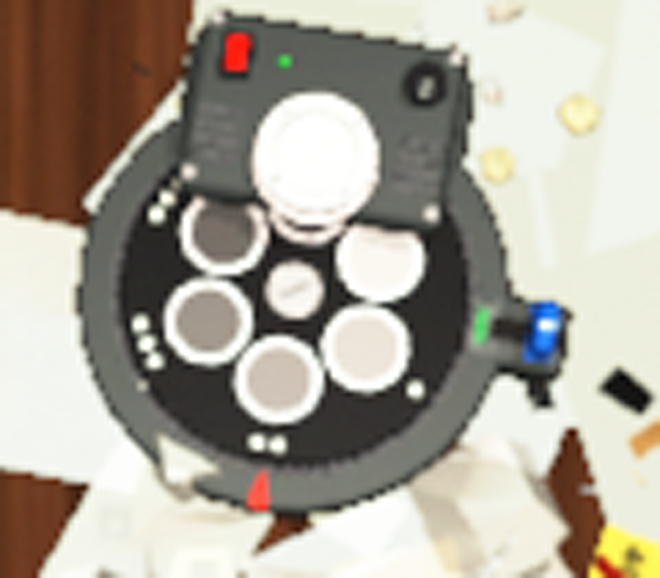

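Two dots stand at the arrow, clicked in: dots at crop (267,443), arrow tip at (260,480), axis at (295,290). Three and four dots are to the left, so the wheel needs two clicks counter-clockwise. Lamp centre is about (601.5, -18.9) with yaw -0.168. I'm moving above the start of the arc with the fingers shut.

```bash
python3 -m crank '[[[-0.043,-0.022,0],0],[[-0.043,-0.022,0],0],[[-0.043,-0.022,0],0],[[-0.043,-0.022,0],0],[[-0.043,-0.022,0],0],[[-0.043,-0.022,0],0],[[-0.043,-0.022,0],0],[[-0.043,-0.022,0],0],[[-0.043,-0.022,0],0],[[-0.043,-0.022,0],0],[[-0.043,-0.022,0],0],[[-0.043,-0.022,0],0]]' 0 20
python3 -m crank '[[[0,0,0],0],[[0,0,0],0]]'; python3 -c "
from h import *
s=get_state();print(s['q'],s['opening'])"
```

```text
t: 2.65
eef_pos: [577.6, 41.6, 231.4]
ee_rot: [0.196, 0.981, 0.0, 0.0]
ft_force: [0.1, 0.2, -0.2]
opening: -0.003
finger_force: 0.0
t: 2.9
eef_pos: [576.3, 43.2, 231.1]
ee_rot: [0.196, 0.981, 0.0, -0.0]
ft_force: [-0.2, -0.4, 0.6]
opening: 0.001
finger_force: 0.0
[7.45550437e-02 2.28118157e-01 8.30928860e-02 1.42655463e+00
 3.90753426e-04 4.68738697e-01] 0.0005764709874481665
```

```bash
python3 -m crank '[[[0,0,0.04],0],[[0,0,0.04],0],[[0,0,0.04],0],[[0,0,0.03],0],[[0,0,0.015],0],[[0,0,0.005],0],[[0,0,0],0],[[0,0,0],0]]'
python3 -m crank '[[[0,0,0.001],0],[[0,0,0.001],0],[[0,0,0],0]]'
python3 -m crank '[[[0,0,0.001],0],[[0,0,0],0]]'
python3 -m crank '[[[0,0,0.001],0],[[0,0,0],0]]'
```

```text
t: 3.9
eef_pos: [577.5, 43.1, 62.6]
ee_rot: [0.196, 0.981, 0.0, 0.001]
ft_force: [-0.3, 0.4, 0.2]
opening: -0.003
finger_force: 0.0
t: 4.28
eef_pos: [576.6, 43.0, 59.3]
ee_rot: [0.196, 0.981, -0.0, -0.0]
ft_force: [0.2, -0.1, 0.4]
opening: 0.001
finger_force: 0.0
t: 4.53
eef_pos: [576.5, 43.0, 58.2]
ee_rot: [0.196, 0.981, -0.0, -0.0]
ft_force: [0.1, -1.0, -0.6]
opening: -0.002
finger_force: 0.0
t: 4.78
eef_pos: [576.5, 43.0, 57.2]
ee_rot: [0.196, 0.981, -0.0, -0.0]
ft_force: [-0.1, 0.2, -0.3]
opening: -0.001
finger_force: 0.0
```

```bash
python3 -m crank '[[[0,0,0.0005],0],[[0,0,0.0],0]]' | grep -E "pos|ft"
python3 -m crank '[[[0,0,0.0005],0],[[0,0,0.0],0]]' | grep -E "pos|ft"
```

```text
eef_pos: [576.6, 43.0, 56.8]
ft_force: [-0.2, -0.1, 0.1]
eef_pos: [576.6, 43.0, 56.3]
ft_force: [0.2, -0.0, 0.3]
```

```bash
python3 -m crank '[[[0,0,0.0005],0],[[0,0,0.0],0]]' | grep -E "pos|ft"
```

```text
eef_pos: [576.6, 43.0, 55.8]
ft_force: [0.9, -0.5, -0.2]
```

```bash
python3 -m crank '[[[0,0,0.0005],0],[[0,0,0.0],0]]' | grep -E "pos|ft"
```

```text
eef_pos: [576.6, 43.0, 55.2]
ft_force: [-0.5, -0.3, -0.6]
```

```bash
python3 -m crank '[[[0,0,0.0005],0],[[0,0,0.0],0]]' | grep -E "pos|ft"
```

```text
eef_pos: [576.6, 43.0, 54.7]
ft_force: [0.5, 0.8, 0.4]
```

```bash
python3 -m crank '[[[0,0,0.0005],0],[[0,0,0.0],0]]' | grep -E "pos|ft"
```

```text
eef_pos: [576.6, 43.0, 54.3]
ft_force: [0.8, -0.4, -0.6]
```

```bash
python3 -m crank '[[[0,0,0.0005],0],[[0,0,0.0],0]]' | grep -E "pos|ft"
```

```text
eef_pos: [576.6, 43.0, 53.8]
ft_force: [-0.5, -0.1, 1.0]
```

```bash
cat > g.py <<'E'
import sys
from workcell import get_state
s=get_state(); print(s["eef_pos"][2].round(2) if hasattr(s["eef_pos"],'round') else s["eef_pos"][2], s["ft_force"])
sys.exit(s["ft_force"][2]>2.5)
E
S='python3 g.py'
python3 -m crank '[[[0,0,0.0004],0],[[0,0,0.0],0]]' >/dev/null; $S &&
python3 -m crank '[[[0,0,0.0004],0],[[0,0,0.0],0]]' >/dev/null; $S &&
python3 -m crank '[[[0,0,0.0004],0],[[0,0,0.0],0]]' >/dev/null; $S &&
python3 -m crank '[[[0,0,0.0004],0],[[0,0,0.0],0]]' >/dev/null; $S &&
python3 -m crank '[[[0,0,0.0004],0],[[0,0,0.0],0]]' >/dev/null; $S &&
python3 -m crank '[[[0,0,0.0004],0],[[0,0,0.0],0]]' >/dev/null; $S &&
python3 -m crank '[[[0,0,0.0004],0],[[0,0,0.0],0]]' >/dev/null; $S &&
python3 -m crank '[[[0,0,0.0004],0],[[0,0,0.0],0]]' >/dev/null; $S &&
python3 -m crank '[[[0,0,0.0004],0],[[0,0,0.0],0]]' >/dev/null; $S
```

```text
53.37 [ 0.19198249 -0.58636409 -1.07307565]
53.37 [ 0.19198249 -0.58636409 -1.07307565]
53.37 [ 0.19198249 -0.58636409 -1.07307565]
53.37 [ 0.19198249 -0.58636409 -1.07307565]
53.37 [ 0.19198249 -0.58636409 -1.07307565]
53.37 [ 0.19198249 -0.58636409 -1.07307565]
53.37 [ 0.19198249 -0.58636409 -1.07307565]
53.37 [ 0.19198249 -0.58636409 -1.07307565]
53.37 [ 0.19198249 -0.58636409 -1.07307565]False
False
False
False
False
False
False
False
False
```

```bash
sed -i 's/sys.exit(\(.*\))$/sys.exit(int(\1))/' g.py; set -e; g(){ python3 g.py; }
python3 -m crank '[[[0,0,0.0004],0],[[0,0,0.0],0]]' >/dev/null; g
python3 -m crank '[[[0,0,0.0004],0],[[0,0,0.0],0]]' >/dev/null; g
python3 -m crank '[[[0,0,0.0004],0],[[0,0,0.0],0]]' >/dev/null; g
python3 -m crank '[[[0,0,0.0004],0],[[0,0,0.0],0]]' >/dev/null; g
python3 -m crank '[[[0,0,0.0004],0],[[0,0,0.0],0]]' >/dev/null; g
python3 -m crank '[[[0,0,0.0004],0],[[0,0,0.0],0]]' >/dev/null; g
python3 -m crank '[[[0,0,0.0004],0],[[0,0,0.0],0]]' >/dev/null; g
python3 -m crank '[[[0,0,0.0004],0],[[0,0,0.0],0]]' >/dev/null; g
python3 -m crank '[[[0,0,0.0004],0],[[0,0,0.0],0]]' >/dev/null; g
```

```text
52.93 [0.73590723 0.71712728 0.17259748]
52.55 [0.51863578 0.60961355 0.32208914]
52.19 [-0.89422565 -0.36546835  0.29441323]
51.74 [0.73931056 0.22237314 0.04906831]
51.36 [-0.15227745  0.24554235  0.02935269]
50.95 [0.2354698  0.38750214 0.47538559]
50.55 [-0.53993904 -0.53828151  0.2514315 ]
50.14 [-0.58395382  0.1722455   0.43411465]
49.87 [-0.12735618 -0.18078723  0.46890232]
```

```bash
set -e; g(){ python3 g.py; }
python3 -m crank '[[[0,0,0.0003],0],[[0,0,0.0],0]]' >/dev/null; g
python3 -m crank '[[[0,0,0.0003],0],[[0,0,0.0],0]]' >/dev/null; g
python3 -m crank '[[[0,0,0.0003],0],[[0,0,0.0],0]]' >/dev/null; g
python3 -m crank '[[[0,0,0.0003],0],[[0,0,0.0],0]]' >/dev/null; g
python3 -m crank '[[[0,0,0.0003],0],[[0,0,0.0],0]]' >/dev/null; g
python3 -m crank '[[[0,0,0.0003],0],[[0,0,0.0],0]]' >/dev/null; g
python3 -m crank '[[[0,0,0.0003],0],[[0,0,0.0],0]]' >/dev/null; g
python3 -m crank '[[[0,0,0.0003],0],[[0,0,0.0],0]]' >/dev/null; g
python3 -m crank '[[[0,0,0.0003],0],[[0,0,0.0],0]]' >/dev/null; g
```

```text
49.73 [0.10797225 1.23725388 1.8222897 ]
49.46 [-1.0703839   2.69539822  5.2539573 ]
```

```bash
python3 -m crank '[[[0,0,0.0003],0],[[0,0,0.0],0]]' | grep -E "pos|ft"
```

```text
eef_pos: [576.8, 43.4, 49.3]
ft_force: [-1.4, 3.0, 4.9]
```

```bash
python3 -m crank '[[[0,0,0.0003],0],[[0,0,0.0],0]]' | grep -E "pos|ft"; python3 g.py
```

```text
eef_pos: [576.9, 43.5, 49.2]
ft_force: [-2.1, 4.0, 6.7]
49.18 [-2.14550776  4.00983994  6.71717449]
```

```bash
python3 -m crank '[[[0,0,0.0003],0],[[0,0,0.0],0]]' | grep -E "pos|ft"; python3 g.py
```

```text
eef_pos: [576.9, 43.6, 49.1]
ft_force: [-2.6, 3.9, 7.1]
49.05 [-2.63888365  3.86169649  7.11098641]
```

```bash
python3 -m crank '[[[0,0,0.0004],0],[[0,0,0.0],0]]' | grep -E "pos|ft"; python3 g.py
```

```text
eef_pos: [577.0, 43.7, 48.9]
ft_force: [-3.6, 3.8, 8.3]
48.87 [-3.56078833  3.82704042  8.26216998]
```

```bash
python3 -m crank '[[[0.00389,-0.00425,0],-0.0873],[[0.00389,-0.00425,0],-0.0873]]' | grep -E "pos|ft"; python3 g.py
```

```text
eef_pos: [568.6, 38.0, 49.3]
ft_force: [3.6, 1.8, 4.8]
49.25 [3.55415353 1.7907219  4.83494201]
```

```bash
python3 -m crank '[[[0,0,0.0004],0],[[0,0,0],0]]' | grep -E "pos|ft"; python3 g.py
```

```text
eef_pos: [568.4, 38.0, 49.0]
ft_force: [0.9, 2.3, 6.3]
48.98 [0.85050819 2.34308095 6.27839549]
```

```bash
python3 -m crank '[[[0,0,0.0006],0],[[0,0,0],0]]' | grep -E "pos|ft"; python3 -m crank '[[[0.00389,-0.00425,0.0],-0.0873],[[0.00389,-0.00425,0.0],-0.0873]]' | grep -E "pos|ft"
```

```text
eef_pos: [568.6, 38.3, 48.7]
ft_force: [1.2, 3.3, 9.0]
eef_pos: [559.4, 31.4, 48.7]
ft_force: [1.5, 4.5, 9.3]
```

```bash
cat > dots.py <<'E'
from h import *
def dots(show=True):
    p=snapshot("top"); C=np.array([601.5,-18.9]); g=cv2.cvtColor(p["pixels"],cv2.COLOR_BGR2GRAY)
    out=[]
    for a in range(60,304,2):   # local polar angle, 180 = arrow
        w=np.radians(a)-.168; v=0
        for r in (71,73,75,77):
            u,vv=pix(p,[C[0]+r*np.cos(w),C[1]+r*np.sin(w),50]); v=max(v,cv2.getRectSubPix(g,(1,1),(u,vv))[0,0])
        out.append((a,int(v)))
    print([o for o in out if o[1]>110])
dots()
E
python3 dots.py
```

```text
[(60, 112), (62, 114), (64, 115), (66, 118), (68, 119), (70, 120), (72, 122), (74, 124), (76, 126), (78, 128), (80, 130), (82, 128), (84, 123), (86, 113), (252, 231), (254, 250), (256, 207)]
```

The wheel is following: the one-dot group went from 240° to 254°. Continuing round the arc.

```bash
python3 -m crank '[[[0.00389,-0.00425,0.0],-0.0873],[[0.00389,-0.00425,0.0],-0.0873],[[0.00389,-0.00425,0.0],-0.0873]]' | grep -E "pos|ft"; python3 dots.py
```

```text
eef_pos: [547.1, 17.9, 48.3]
ft_force: [-0.8, 3.1, 9.5]
[(60, 157), (62, 157), (64, 155), (66, 151), (68, 149), (70, 146), (72, 141), (74, 132), (76, 123), (78, 121), (80, 120), (82, 122), (84, 123), (86, 125), (88, 126), (90, 127), (92, 128), (94, 129), (96, 129), (98, 128), (100, 128), (102, 119), (212, 111), (214, 112), (216, 113), (218, 111), (268, 194), (270, 245), (272, 192)]
```

```bash
python3 -m crank '[[[0.00389,-0.00425,0.0],-0.0873],[[0.00389,-0.00425,0.0],-0.0873],[[0.00389,-0.00425,0.0],-0.0873],[[0.00389,-0.00425,0.0],-0.0873]]' | grep -E "pos|ft"; python3 dots.py
```

```text
eef_pos: [537.3, -4.4, 47.7]
ft_force: [-2.4, -0.8, 8.4]
[(60, 147), (62, 150), (64, 152), (66, 155), (68, 157), (70, 157), (72, 156), (74, 156), (76, 148), (78, 133), (80, 124), (82, 114), (92, 119), (94, 117), (96, 115), (98, 114), (100, 113), (102, 114), (104, 112), (106, 112), (108, 112), (110, 113), (112, 115), (114, 114), (116, 114), (118, 114), (120, 113), (224, 128), (226, 138), (228, 144), (230, 144), (232, 147), (234, 150), (236, 152), (238, 153), (240, 155), (242, 156), (244, 157), (246, 157), (248, 157), (250, 157), (252, 156), (254, 154), (256, 150), (258, 147), (260, 142), (262, 138), (264, 134), (266, 130), (268, 128), (270, 126), (272, 124), (274, 122), (276, 120), (278, 119), (280, 118), (282, 117), (284, 117), (286, 117), (288, 119), (290, 118), (292, 118), (294, 123), (296, 130), (298, 135), (300, 133), (302, 126)]
```

```bash
python3 -m crank '[[[0.00389,-0.00425,0.0003],-0.0873],[[0.00389,-0.00425,0.0],-0.0873],[[0.00389,-0.00425,0.0],-0.0873]]' | grep -E "pos|ft"
```

```text
eef_pos: [536.6, -20.6, 48.0]
ft_force: [-2.3, 5.3, 11.2]
```

```bash
python3 -m crank '[[[0.00389,-0.00425,0.0],-0.0873],[[0.00389,-0.00425,0.0],-0.0873],[[0.00389,-0.00425,0.0],-0.0873]]' | grep -E "pos|ft"
```

```text
eef_pos: [539.1, -38.0, 47.6]
ft_force: [-3.4, 1.2, 10.2]
```

```bash
python3 -m crank '[[[0.00389,-0.00425,0.0],-0.0873],[[0.00389,-0.00425,0.0],-0.0873],[[0.00389,-0.00425,0.0],-0.0873]]' | grep -E "pos|ft"
```

```text
eef_pos: [546.5, -54.3, 47.5]
ft_force: [-0.8, -0.9, 6.9]
```

```bash
python3 dots.py
```

```text
[(76, 152), (78, 240), (80, 241), (82, 215), (84, 206), (86, 245), (88, 230), (90, 176), (92, 236), (94, 245), (96, 194), (98, 202), (100, 249), (102, 233), (104, 138), (106, 228), (108, 249), (110, 197), (140, 121), (142, 219), (144, 226), (146, 171), (148, 187), (150, 232), (152, 209), (154, 143), (156, 204), (158, 241), (160, 184), (162, 154), (164, 226), (166, 235), (168, 152), (260, 111), (262, 111), (268, 111), (276, 113), (278, 121), (280, 126), (282, 128), (284, 127), (286, 127), (288, 126), (290, 124), (292, 123), (294, 124), (296, 124), (298, 123), (300, 122), (302, 122)]
```

Four-dot group is at 154°, so 26° remain.

```bash
python3 -m crank '[[[0.00389,-0.00425,0.0003],-0.0873],[[0.00389,-0.00425,0.0002],-0.0873]]' | grep -E "pos|ft"
```

```text
eef_pos: [553.9, -64.1, 47.2]
ft_force: [-1.3, -2.7, 9.2]
```

```bash
python3 -m crank '[[[0.00389,-0.00425,0.0],-0.0873],[[0.00389,-0.00425,0.0],-0.0873]]' | grep -E "pos|ft"; python3 dots.py
```

```text
eef_pos: [563.1, -72.0, 47.4]
ft_force: [1.2, -2.2, 6.2]
[(98, 117), (100, 232), (102, 245), (104, 176), (106, 222), (108, 251), (110, 247), (112, 163), (114, 211), (116, 247), (118, 215), (120, 193), (122, 229), (124, 240), (126, 180), (128, 180), (130, 242), (132, 224), (164, 203), (166, 239), (168, 193), (170, 160), (172, 221), (174, 233), (176, 177), (178, 169), (180, 237), (182, 223), (184, 164), (186, 212), (188, 229), (190, 162), (302, 120)]
```

Near 177°. I'll lift off and let it click.

```bash
python3 -m crank '[[[0,0,-0.003],0],[[0,0,-0.02],0],[[0,0,-0.04],0],[[0,0,-0.03],0],[[0,0,0],0],[[0,0,0],0]]'; python3 dots.py
python3 - <<'E'
from h import *
p=snapshot("top"); hsv=cv2.cvtColor(p["pixels"],cv2.COLOR_BGR2HSV)
blue=(abs(hsv[...,0].astype(int)-112)<12)&(hsv[...,1]>120)&(hsv[...,2]>50)
near=np.zeros(blue.shape,bool); near[165:205,350:385]=1
B=world(p,blue&near);print(len(B)); T=B[B[:,2]>60]; print(T.mean(0),T.min(0),T.max(0))
c=p["pixels"][125:230,270:390]; cv2.imwrite("pics/c2.png",cv2.resize(c,None,fx=5.5,fy=5.5,interpolation=cv2.INTER_CUBIC))
s=get_state(); print(s["q"],s["t"])
E
```

```text
t: 15.02
eef_pos: [561.0, -70.3, 138.0]
ee_rot: [0.752, -0.659, -0.001, 0.001]
ft_force: [0.4, 0.6, -0.8]
opening: -0.002
finger_force: 0.0
[(102, 202), (104, 248), (106, 236), (108, 183), (110, 241), (112, 246), (114, 168), (116, 183), (118, 242), (120, 238), (122, 186), (124, 220), (126, 245), (128, 217), (130, 175), (132, 223), (134, 233), (136, 168), (166, 170), (168, 235), (170, 214), (172, 171), (174, 190), (176, 237), (178, 197), (180, 139), (182, 214), (184, 238), (186, 185), (252, 111), (254, 112), (256, 111), (258, 111), (260, 112), (262, 111), (264, 112), (266, 112), (268, 111), (270, 111), (272, 111), (274, 112), (276, 112), (278, 112), (280, 111), (282, 111), (284, 111), (286, 111), (288, 111)]
0<stdin>:5: RuntimeWarning: Mean of empty slice.
  ret = um.true_divide(
Traceback (most recent call last):
ValueError: zero-size array to reduction operation minimum which has no identity
```

The five-dot group is at 120° and the four-dot group at about 180°, so it is clicked in. Next I'll move outside the lock tab.

```bash
python3 -m crank '[[[0.034,0,0],0],[[0.034,0,0],0],[[0.034,0,0],0.15],[[0,0,0],0.15],[[0,0,0.04],0],[[0,0,0.03],0],[[0,0,0.014],0],[[0,0,0],0],[[0,0,0],0]]';  python3 - <<'E'
from h import *
p=snapshot("top"); hsv=cv2.cvtColor(p["pixels"],cv2.COLOR_BGR2HSV)
c=p["pixels"][125:230,270:390]; cv2.imwrite("pics/c2.png",cv2.resize(c,None,fx=5.5,fy=5.5,interpolation=cv2.INTER_CUBIC))
p=snapshot("scene");hsv=cv2.cvtColor(p["pixels"],cv2.COLOR_BGR2HSV)
c=p["pixels"][140:260,280:440]; cv2.imwrite("pics/c3.png",cv2.resize(c,None,fx=4,fy=4,interpolation=cv2.INTER_CUBIC))
s=get_state(); print(s["q"],s["t"])
E
python3 dots.py
```

```text
t: 16.25
eef_pos: [575.7, -171.7, 56.2]
ee_rot: [-0.645, 0.764, -0.001, 0.0]
ft_force: [-1.3, -0.5, 0.3]
opening: 0.003
finger_force: 0.0
[-2.89784256e-01  3.18199627e-01 -1.85487293e-01  1.06487323e+00
 -2.31938361e-05 -1.69123099e+00] 16.35
[(102, 201), (104, 247), (106, 235), (108, 182), (110, 240), (112, 246), (114, 167), (116, 182), (118, 242), (120, 238), (122, 185), (124, 219), (126, 245), (128, 219), (130, 187), (132, 233), (134, 243), (136, 183), (166, 169), (168, 234), (170, 213), (172, 171), (174, 191), (176, 237), (178, 196), (180, 139), (182, 214), (184, 237), (186, 194), (188, 144), (190, 233), (192, 231), (194, 146), (230, 113), (232, 219), (234, 241), (236, 157), (238, 152), (240, 235), (242, 226), (244, 154), (246, 190), (248, 236), (250, 198), (296, 223), (298, 243), (300, 205), (302, 160)]
```

View pics/c2.png

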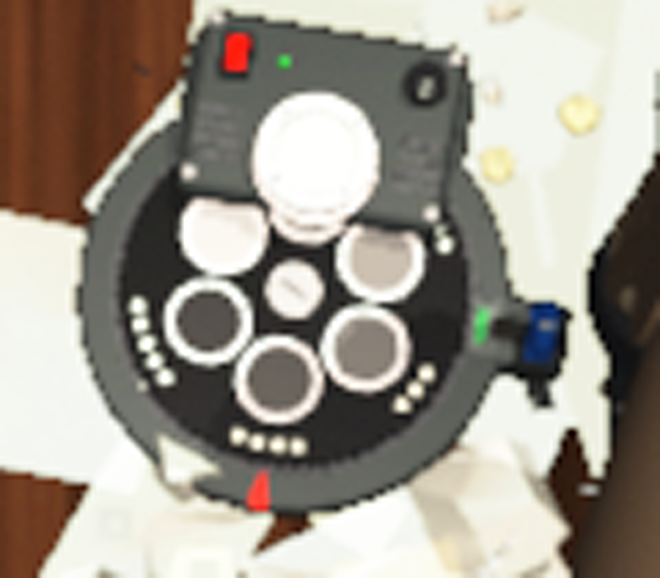

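View pics/c3.png

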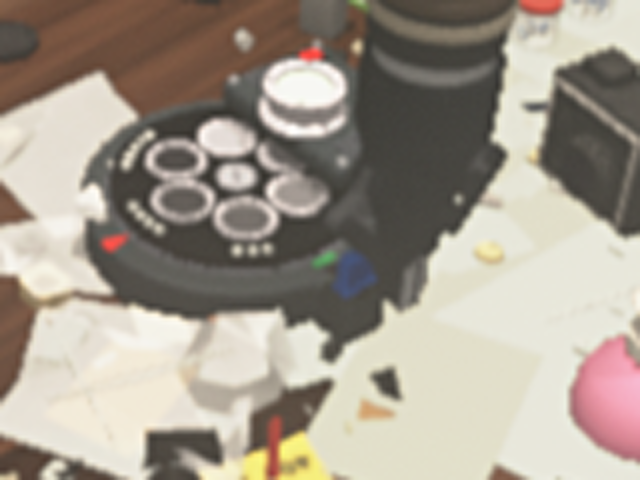

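Four dots stand at the arrow at (268,442), clicked in. The tab at (543,332) is open and the fingertips are outside it. Now pushing along tool -x.

```bash
python3 -m crank '[[[-0.01,0,0],0],[[-0.008,0,0],0],[[0,0,0],0]]'|grep -E "pos|ft"
python3 -m crank '[[[-0.002,0,0],0],[[-0.002,0,0],0],[[0,0,0],0]]'|grep -E "pos|ft"
python3 -m crank '[[[-0.002,0,0],0],[[-0.002,0,0],0],[[0,0,0],0]]'|grep -E "pos|ft"
python3 -m crank '[[[-0.002,0,0],0],[[-0.002,0,0],0],[[0,0,0],0]]'|grep -E "pos|ft"
```

```text
eef_pos: [578.2, -152.9, 55.2]
ft_force: [0.4, -0.3, 0.4]
eef_pos: [578.7, -149.8, 55.1]
ft_force: [0.1, -1.0, 0.1]
eef_pos: [579.4, -146.1, 55.1]
ft_force: [0.0, -2.5, 0.4]
eef_pos: [580.1, -141.6, 55.1]
ft_force: [-0.6, -2.0, -0.2]
```

Contact at about y=-147 with 2–3 N of friction. Continuing until it stops.

```bash
python3 -m crank '[[[-0.002,0,0],0],[[-0.002,0,0],0],[[0,0,0],0]]'|grep -E "pos|ft"
python3 -m crank '[[[-0.001,0,0],0],[[-0.001,0,0],0],[[0,0,0],0]]'|grep -E "pos|ft"
```

```text
eef_pos: [580.7, -138.1, 55.1]
ft_force: [0.4, -5.1, -1.1]
eef_pos: [580.7, -138.1, 55.2]
ft_force: [-3.0, -10.6, 0.4]
```

```bash
python3 -m crank '[[[-0.001,0,0],0],[[0,0,0],0]]'|grep -E "pos|ft"
```

```text
eef_pos: [580.7, -138.0, 55.3]
ft_force: [-2.0, -13.5, 0.1]
```

```bash
python3 -m crank '[[[-0.001,0,0],0],[[0,0,0],0]]'|grep -E "pos|ft"
```

```text
eef_pos: [580.7, -137.9, 55.3]
ft_force: [-3.7, -17.2, 1.1]
```

It has stopped hard. I'll back off, rise and check.

```bash
python3 -m crank '[[[0.01,0,0],0],[[0.02,0,0],0],[[0.01,0,-0.04],0],[[0,0,-0.05],0],[[0.03,0,0],0],[[0,0,0],0],[[0,0,0],0]]';  python3 - <<'E'
from h import *
p=snapshot("top"); hsv=cv2.cvtColor(p["pixels"],cv2.COLOR_BGR2HSV)
blue=(abs(hsv[...,0].astype(int)-112)<12)&(hsv[...,1]>120)&(hsv[...,2]>30)
near=np.zeros(blue.shape,bool); near[165:205,350:385]=1
B=world(p,blue&near);T=B[B[:,2]>60]; print(len(B),T.mean(0) if len(T) else 0)
d=outline_of(p,"lock_tab")
for x in d[:2]:
    W=world(p,x["pixels"]);T=W[W[:,2]>60]; print(x["conf"],x["position"],T.mean(0))
c=p["pixels"][125:230,270:390]; cv2.imwrite("pics/c4.png",cv2.resize(c,None,fx=5.5,fy=5.5,interpolation=cv2.INTER_CUBIC))
E
python3 dots.py
```

```text
t: 20.02
eef_pos: [569.2, -203.0, 144.5]
ee_rot: [-0.645, 0.765, 0.001, 0.0]
ft_force: [-0.9, -0.1, 0.2]
opening: 0.0
finger_force: 0.0
53 [ 582.7477034  -122.03616414   67.22377234]
0.47 [187.2, 362.7] [ 582.647426   -122.08004322   67.40948546]
[(102, 200), (104, 247), (106, 234), (108, 180), (110, 239), (112, 246), (114, 165), (116, 180), (118, 241), (120, 237), (122, 184), (124, 218), (126, 245), (128, 218), (130, 185), (132, 233), (134, 242), (136, 182), (166, 176), (168, 235), (170, 216), (172, 173), (174, 189), (176, 236), (178, 195), (180, 137), (182, 212), (184, 237), (186, 192), (188, 142), (190, 232), (192, 230), (194, 145), (230, 112), (232, 218), (234, 240), (236, 155), (238, 150), (240, 234), (242, 225), (244, 147), (246, 186), (248, 234), (250, 197), (296, 222), (298, 242), (300, 202), (302, 158)]
```

View pics/c4.png

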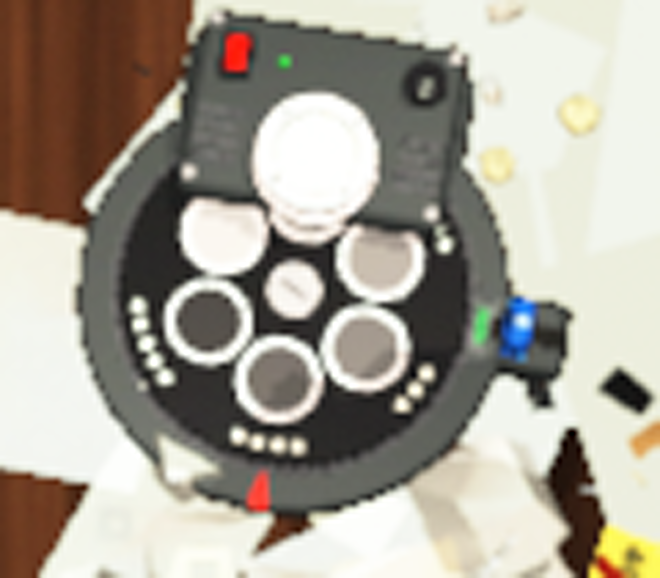

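The tab moved 11.3 mm, from crop (545,330) to (519,327), ending about 105 mm from the axis, which is home. Four dots are still at the arrow and the arm is clear.

```bash
python3 -c "
from workcell import *
print(close_job())"
```

```text
the job is handed in; nothing more can be done
None
```

The job is handed in: four dots stand clicked in at the red arrow, and the lock tab is home (it moved about 11 mm and stopped hard). The highest wheel force I read was about 13 N, and the arm went nowhere near the bystanders; `close_job()` returned no verdict.

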